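Tip macarons from a chute into a gift box

TASK

Pick up the steel chute by its handle and tip it so that the three macarons slide out over its open end into the paper-lined compartment of the gift box, then stand the empty chute back upright on the white tray and let go. Never touch the macarons with the gripper, tip slowly with the open end low over the box so that they do not fall hard, and leave everything else where it is.

Things in the scene. Friction and masses are not known exactly. Their poses are not given: they have to be found in the camera images.
- chute: steel channel 190 mm long (x) and 56 wide, 280 g; walls 34 mm high, sheet 3 mm, inside width 50; open at +x, closed at -x. Wooden handle over its middle on two hoops (point chute_grip). Origin: centre of the underside; x to the open end, z up. The macarons begin to slide at 18 to 27 degrees of tilt (friction varies) and all slide out by 40
- chute_lip (a point): middle of the upper edge of the chute's open end, over which the macarons leave: 95 mm along the chute's +x from its origin and 3 mm above the underside
- macaron_a: macaron, the rear one (next to the closed end) of the row of three in the chute: a disc 40 mm across, 21 to 25 mm high, 18 g; origin at the centre of its underside, z up as it lies at first. Breakable: not to be touched by the fingers nor to move faster than 1.9 m/s (a free fall of 180 mm)
- macaron_b: macaron, the middle one of the row of three in the chute: a disc 40 mm across, 21 to 25 mm high, 18 g; origin at the centre of its underside, z up as it lies at first. Breakable: not to be touched by the fingers nor to move faster than 1.9 m/s (a free fall of 180 mm)
- macaron_c: macaron, the front one of the row of three in the chute: a disc 40 mm across, 21 to 25 mm high, 18 g; origin at the centre of its underside, z up as it lies at first. Breakable: not to be touched by the fingers nor to move faster than 1.9 m/s (a free fall of 180 mm)
- gift_box: open cardboard box, fixed on the table: 96 mm (x) by 280 mm (y), 72 high, walls and floor 4 mm; two full-height dividers make three compartments in a row along y, each 88 x 88 mm inside, centred at y = -92, 0, +92. Origin: centre of the underside, z up. One holds a ribbon roll, one a small jar, one only a paper liner
- liner: white square of paper, 80 x 80 x 2 mm, fixed on the floor of the one empty compartment (which of the three varies), centred in it and turned as the box is; origin: centre of its underside, 4 mm above the table. The rim of the compartment is 68 mm above this point
- tray: shallow white melamine tray that stands fixed on the table, 260 mm (own x) by 142 mm (own y), rim 14 mm high, flat floor about 230 x 100 mm at 2 to 5 mm height; origin: centre of its underside. At the start the chute stands on its floor, lying along its x
- box_roll: ribbon roll, 66 mm across and 25 mm high, lying in a compartment of the box; stays there; origin: centre of its underside
- box_jar: small jar, 42 mm across and 42 mm high, standing in a compartment of the box; stays there; origin: centre of its underside
- cutter: steel ring cutter, 46 mm across and 33 mm high, bystander between tray and box; origin: centre of its underside
- bottle: small squeeze bottle, 30 mm across and 87 mm high, standing upright between tray and box as a bystander; origin: centre of its underside
- chute_grip (a point): centre of the chute's handle bar, 86 mm above the centre of the chute's underside; the bar is 90 mm long (chute's x), 18 mm wide (y) and 22 mm high; it can be gripped across y from above between its two hoops, which stand at x = -40 and +40 mm
There are look-alikes about, which are no part of the job. Several things have the shape of the liner; the one meant has the colours described above.

How it is judged (in metres and radians):
On the way, in this order (a step that is already met when the one before it is completed fails the run):
1. the chute is lifted level with all three macarons in it (height (world z) of chute above 0.03 m and angle between chute's own z axis and vertical below 0.2 rad and x of macaron_a in the frame of chute between -0.1 and 0.1 m and y of macaron_a in the frame of chute between -0.03 and 0.03 m and z of macaron_a in the frame of chute between -0.002 and 0.03 m and x of macaron_b in the frame of chute between -0.1 and 0.1 m and y of macaron_b in the frame of chute between -0.03 and 0.03 m and z of macaron_b in the frame of chute between -0.002 and 0.03 m and x of macaron_c in the frame of chute between -0.1 and 0.1 m and y of macaron_c in the frame of chute between -0.03 and 0.03 m and z of macaron_c in the frame of chute between -0.002 and 0.03 m), for 0.1 s.
2. the chute is tilted with its open end over the lined compartment (angle between chute's own z axis and vertical above 0.25 rad and horizontal distance between chute_lip and liner below 0.08 m and height (world z) of chute_lip above 0.04 m), for 0.05 s.
3. all three macarons lie in the lined compartment while the chute is still in the air (x of macaron_a in the frame of liner between -0.046 and 0.046 m and y of macaron_a in the frame of liner between -0.046 and 0.046 m and z of macaron_a in the frame of liner between -0.002 and 0.068 m and x of macaron_b in the frame of liner between -0.046 and 0.046 m and y of macaron_b in the frame of liner between -0.046 and 0.046 m and z of macaron_b in the frame of liner between -0.002 and 0.068 m and x of macaron_c in the frame of liner between -0.046 and 0.046 m and y of macaron_c in the frame of liner between -0.046 and 0.046 m and z of macaron_c in the frame of liner between -0.002 and 0.068 m and height (world z) of chute above 0.03 m), for 0.1 s.
At the end, for the whole second after the job is handed in: All three macarons lie at rest inside the lined compartment, below its rim; the chute stands upright (within 7 degrees) and at rest on the white tray, its middle within 60 mm of the tray's middle and its underside no more than 20 mm above the table (x of macaron_a in the frame of liner between -0.046 and 0.046 m and y of macaron_a in the frame of liner between -0.046 and 0.046 m and z of macaron_a in the frame of liner between -0.002 and 0.068 m and x of macaron_b in the frame of liner between -0.046 and 0.046 m and y of macaron_b in the frame of liner between -0.046 and 0.046 m and z of macaron_b in the frame of liner between -0.002 and 0.068 m and x of macaron_c in the frame of liner between -0.046 and 0.046 m and y of macaron_c in the frame of liner between -0.046 and 0.046 m and z of macaron_c in the frame of liner between -0.002 and 0.068 m and linear speed of each of macaron_a, macaron_b, macaron_c, chute below 0.03 m/s and horizontal distance between chute and tray below 0.06 m and z of chute in the frame of tray between 0 and 0.02 m and angle between chute's own z axis and vertical below 0.12 rad); the robot touches nothing.
It fails at once if the gripper touches a macaron (contact force between the fingers and macaron_a above 0.3 N or contact force between the fingers and macaron_b above 0.3 N or contact force between the fingers and macaron_c above 0.3 N).
It fails at once if a macaron falls or is thrown hard (faster than 1.9 m/s) (linear speed of any of macaron_a, macaron_b, macaron_c above 1.9 m/s).
It fails at once if the ribbon roll, the jar, the ring cutter or the bottle is moved by more than 30 mm or tipped over (distance of any of box_roll, box_jar, cutter, bottle from where it was at the start of the episode above 0.03 m or angle between any of box_jar, cutter, bottle's own z axis and vertical above 0.5 rad).
It also fails if it takes over 56 s, if anything falls off the work surface, if the arm or the gripper's body presses on something with over 40 N, if the wrist force passes 120 N, or if a joint passes its speed limit or range.

ROBOT

A 6-joint arm with a two-finger parallel gripper is mounted at the origin on a cart in front of the work surface, level with it; the furniture and walls round the work are solid. World frame = base frame: x ahead of the robot, y to its left, z up, the work surface at z = 0. Lengths are in mm, angles in rad, forces in N, time in s.
With the tool pointing down it reaches from about 250 to 800 mm from the base axis. Payload 8.5 kg.
Tool frame: the origin (TCP) lies at the centre of the arm's flange, where the gripper is bolted on; the fingertips stand r.nose_length ahead of it and the grasp point (between the pads) lies 155 mm ahead of it (r.nose_length is the distance from the TCP to the fingertips, in mm); z points along the fingers, y is the line along which they close (so a half turn about z gives the same grasp; the last joint's range is limited). The gripper opens to 85 mm and grips with 20 to 120 N. Pads are 22 mm wide; open, the fingers measure 114 mm over their backs; the gripper's body (76 mm by 85 mm) begins 54 mm behind the grasp point. The pads swing forward as they close: fully open they stand 13 mm farther back than shut.
Start: joints at [1.341, 0.238, -0.013, 1.319, 0, 1.571], TCP at [119.578, 511.174, 404.676] pointing down, gripper open.
Joint ranges: [-2.66, 2.66], [-1.03, 1.9], [-1.14, 1.46], [-1.82, 2.27], [-1.45, 1.34], [-3.14, 3.14]. Speed limits (rad/s): [2.22, 2.22, 2.79, 3.14, 3.14, 3.14].

INTERFACE

Orientations are given as a unit quaternion [x, y, z, w].
In Python, from plant import get_obs, camera, calibration, ticket, r gives the robot as it stands. The module is installed in compiled form; this text tells all that it offers.
- The arm moves only by the shell command python3 -m crank 'ROWS' [FORCE]. ROWS is JSON, a list of rows, each a list of 7 numbers: the shift along the world's x, y, z in m, then the turn, a rotation vector about the world's x, y, z in rad, then the closure in counts, from 0 (fully open) to 255 (shut). In form: [[tx, ty, tz, wx, wy, wz, grip], ...]. A call has 1 to 20 rows; each row shifts and turns the commanded pose from where the row before left it; what a row does not reach is not made up. A row lasts 1/10 s, in which the tool goes at most 50 mm and 8.59 degrees, less where a joint would pass 70% of its speed; a pose out of reach is approached as far as the arm can. A call with a gripper value outside its range is refused whole. The fingers move at their own pace and stop on an object; FORCE is the grip in N (left out, the last holds). Time passes only in rows, so rows that do not move let the fingers close. It gives the time, the measured TCP pose, the force, the opening and the grip force at its end, in the units of the state.
- get_obs(): the state, without advancing time (a new reading comes with each control period).
- camera(name): name is "scene" or "top" or "wrist"; returns the picture (420x560x3 uint8, blue, green, red); there is no depth.
- calibration(name): a dict with "mtx" (3x3 intrinsics, pixels), "R" (3x3) and "t" (3): a world point X has camera coordinates R X + t. Camera axes: x right, y down, z forward; pixel columns grow to the right and rows downward; lengths in mm; the calibration is good to about 2 mm. A picture is of the moment at which its call begins: read the wrist's pose just before it. calibration takes no time and is no camera call; for the wrist camera it gives the pose at the moment of the call.
- ticket.finish_job(): hands the job in; it is judged then, once.
The state is a dict: "time": time; "joint_pos": joint angles; "dq": joint speeds; "joint_efforts": joint torques, N m; "position": TCP position; "tcp_rot": TCP orientation; "ft_force": force on the tool from outside, world axes, zero at the start; "wrist_torque": the same for the moment, N m; "opening": finger opening in mm; "gripper_force": force on a finger pad.
Only numpy, scipy, OpenCV 4.12 (cv2) and the standard library are available. Lean on these libraries where they do the work, as an engineer would, in place of code of your own. Each camera call takes 0.05 s, during which the arm holds its last target. There are 200 camera calls.

## Working session

There is one attempt and no reset: what is moved stays moved. The work goes in short steps, Python scripts to look and compute and a shell command to move; the robot and the scene stay as the last step left them, time stands still between calls to the robot, and variables do not carry over. Pictures are saved under pics/ and viewed, at most 10 in all, crops included, and the job is handed in when it is done.

```bash
mkdir -p pics
cat > h.py <<'E'
import numpy as np, cv2
from plant import get_obs, camera, calibration, ticket, r
def ray(name,px,z,c=None):
    c=c or calibration(name); K,R,t=[np.array(c[k],float) for k in('mtx','R','t')]
    t=t.ravel(); C=-R.T@t; out=[]
    for u,v in np.atleast_2d(px):
        d=R.T@np.linalg.solve(K,[u,v,1]); out.append(C+d*(z-C[2])/d[2])
    return np.array(out)
def proj(name,X):
    c=calibration(name); p=np.atleast_2d(X)@np.array(c['R']).T+np.array(c['t']).ravel(); p=p@np.array(c['mtx']).T
    return p[:,:2]/p[:,2:]
E
python3 - <<'E'
from h import *
for n in('top','scene'): cv2.imwrite(f'pics/{n}0.png',camera(n))
o=get_obs(); print(o['time'],o['position'],o['tcp_rot'],o['opening'],r.nose_length)
E
```

```text
0.1 [119.54844673 511.06857601 404.15347867] [ 1.14648986e-01  9.93405865e-01 -6.25323423e-04 -8.00652251e-05] 85.31857894415167 173.4
```

View pics/top0.png

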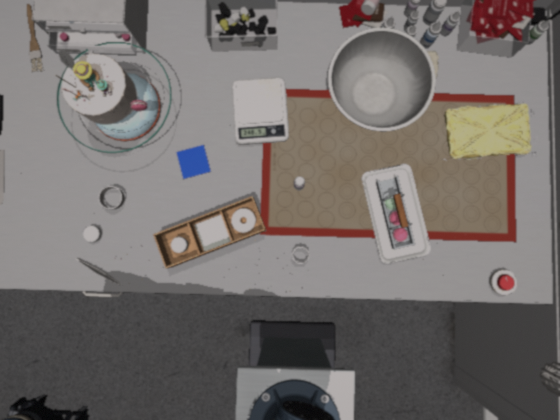

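View pics/scene0.png

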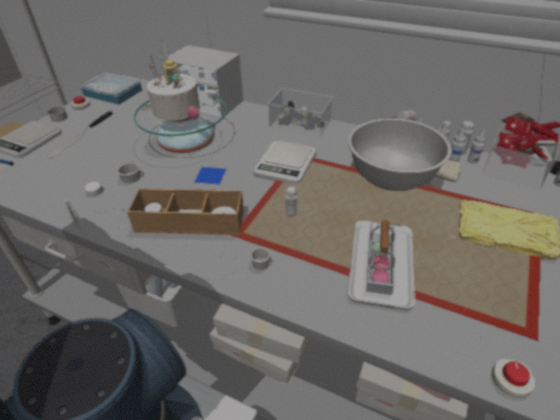

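Top view: the tray with the chute is at about (396,212), the box at (211,231), the ring cutter at (300,254) and the bottle at (299,182). The liner candidates are the white square inside the box's middle compartment (211,231), the blue square (193,161), and the white scale (260,105). The first fits because it is white and lies in the box. I'll confirm it in an enlarged crop.

Run:
```python
from h import *
im=camera('top')
a=cv2.resize(im[185:285,145:275],None,fx=4.5,fy=4.5,interpolation=cv2.INTER_CUBIC)[:,:585]
b=cv2.resize(im[155:270,355:437],None,fx=4.5,fy=4.5,interpolation=cv2.INTER_CUBIC)
h=max(a.shape[0],b.shape[0]); f=lambda x:cv2.copyMakeBorder(x,0,h-x.shape[0],0,0,0)
o=np.hstack([f(a),f(b)]); s=min(1,800/o.shape[1]); print(o.shape,s)
cv2.imwrite('pics/crop1.png',cv2.resize(o,None,fx=s,fy=s))
print(proj('top',[get_obs()['position'],[0,0,0],[400,0,0],[400,300,0]]))
c=calibration('top');R=np.array(c['R']);print(-R.T@np.ravel(c['t']),np.array(c['mtx'])[0,0])
```

```text
(518, 954, 3) 0.8385744234800838
[[ 23.75931393 432.01866065]
 [293.77187216 426.34951754]
 [297.67228673 275.76495085]
 [188.86809058 272.71436614]]
[ 469.12646245   33.30806213 1325.60438106] 476.51064623552134
```

View pics/crop1.png

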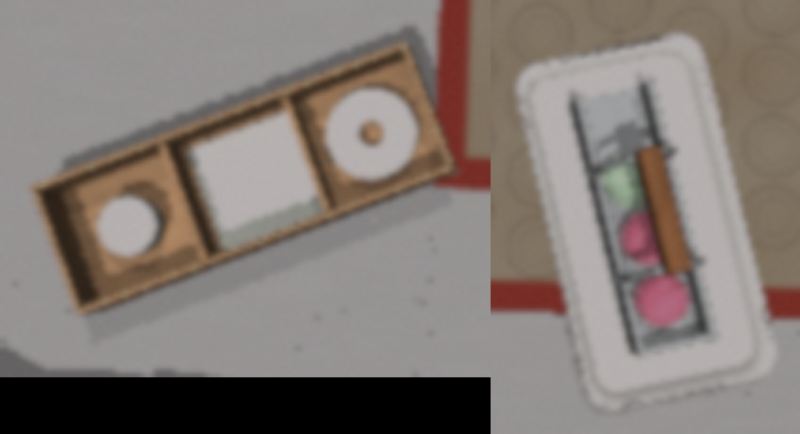

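The crop confirms it: the white liner lies in the middle compartment (crop centre 255,180), with the jar on the left and the roll on the right. The chute's open end is at the top of the image (away from the robot), and its handle centre is at crop (665,210).

Run:
```python
from h import *
k=3.774
A=lambda p:[(145+x/k,185+y/k) for x,y in p]; B=lambda p:[(355+(x-490.6)/k,155+y/k) for x,y in p]
box=ray('top',A([(38,188),(405,45),(452,172),(82,312)]),72)
print('box',box.mean(0),np.linalg.norm(box[1]-box[0]),np.linalg.norm(box[2]-box[1]))
d=box[0]-box[1]+box[3]-box[2]; print('box y axis yaw',np.degrees(np.arctan2(d[1],d[0]))-90)
lin=ray('top',A([(190,152),(285,112),(322,208)]),6);print('liner approx',(lin[0]+lin[2])/2)
b=ray('top',B([(640,150),(662,148),(691,270),(668,273)]),101)
print('bar',b.mean(0),np.linalg.norm(b[1]-b[2])); d=b[0]+b[1]-b[2]-b[3];print('bar yaw',np.degrees(np.arctan2(d[1],d[0])))
t=ray('top',B([(518,50),(706,32),(775,393),(585,410)]),14);print('tray',t.mean(0)); d=t[0]+t[1]-t[2]-t[3];print(np.degrees(np.arctan2(d[1],d[0])))
c=ray('top',B([(572,95),(643,80),(707,330),(633,352)]),38);print('chute',c.mean(0));d=c[0]+c[1]-c[2]-c[3];print(np.degrees(np.arctan2(d[1],d[0])))
print('cutter,bottle',ray('top',[(300,254)],33),ray('top',[(299,182)],87))
o=get_obs();p=o['position'];print(p)
from scipy.spatial.transform import Rotation as R
m=R.from_quat(o['tcp_rot']).as_matrix();print('tool x yaw',np.degrees(np.arctan2(m[1,0],m[0,0])))
```

```text
box [510.28130818 235.28774969  72.        ] 273.4770245189267 95.03944492270888
box y axis yaw 22.726113565492398
liner approx [511.80036886 237.83244639   6.        ]
bar [ 579.14834019 -260.40800137  101.        ] 85.63339135402673
bar yaw 13.476548110667105
tray [ 579.55800495 -267.06574064   14.        ]
11.106064818655367
chute [ 581.83493866 -256.37300604   38.        ]
14.312537647998072
cutter,bottle [[460.09608892  -3.93118599  33.        ]] [[648.25644789   5.07293608  87.        ]]
[119.56566623 511.07417858 404.21052178]
tool x yaw 166.8324372253465
```

```bash
python3 -m crank '[[0.023,-0.0385,-0.003,0,0,0.0233,0],[0.023,-0.0385,-0.003,0,0,0.0233,0],[0.023,-0.0385,-0.003,0,0,0.0233,0],[0.023,-0.0385,-0.003,0,0,0.0233,0],[0.023,-0.0385,-0.003,0,0,0.0233,0],[0.023,-0.0385,-0.003,0,0,0.0233,0],[0.023,-0.0385,-0.003,0,0,0.0233,0],[0.023,-0.0385,-0.003,0,0,0.0233,0],[0.023,-0.0385,-0.003,0,0,0.0233,0],[0.023,-0.0385,-0.003,0,0,0.0233,0],[0.023,-0.0385,-0.003,0,0,0.0233,0],[0.023,-0.0385,-0.003,0,0,0.0233,0],[0.023,-0.0385,-0.003,0,0,0.0233,0],[0.023,-0.0385,-0.003,0,0,0.0233,0],[0.023,-0.0385,-0.003,0,0,0.0233,0],[0.023,-0.0385,-0.003,0,0,0.0233,0],[0.023,-0.0385,-0.003,0,0,0.0233,0],[0.023,-0.0385,-0.003,0,0,0.0233,0],[0.023,-0.0385,-0.003,0,0,0.0233,0],[0.023,-0.0385,-0.003,0,0,0.0233,0]]' 80
python3 - <<'E'
from h import *
from scipy.spatial.transform import Rotation as R
cv2.imwrite('pics/w1.png',camera('wrist'))
o=get_obs();m=R.from_quat(o['tcp_rot']).as_matrix();print(o['position'],m[:,2],'tool x yaw',np.degrees(np.arctan2(m[1,0],m[0,0])),o['joint_pos'])
print(proj('wrist',[[579,-260,101]]))
E
```

```text
time: 2.15
position: [580.2, -260.6, 344.1]
tcp_rot: [-0.118, 0.993, 0.0, -0.0]
ft_force: [1.0, 1.0, -0.2]
opening: 85.3
gripper_force: 0.0
[ 582.81777477 -265.47445042  342.44794648] [ 8.71786277e-04 -2.39038343e-03 -9.99996763e-01] tool x yaw -166.4765300421799 [-0.42704168  0.45995575  0.1595341   1.26859112 -0.00181464 -0.66307201]
[[290.58477169 217.92656757]]
```

View pics/w1.png

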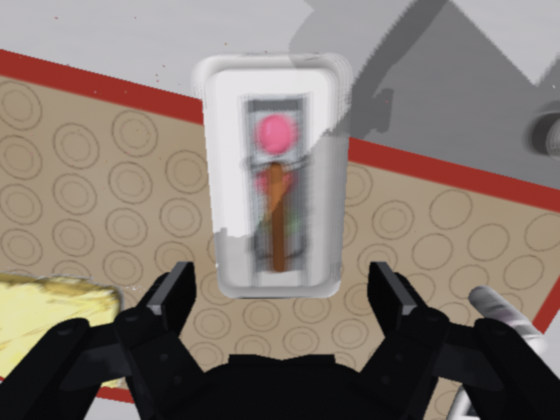

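The wrist view (slightly blurred because the arm was still settling) shows the bar from about (277,163) to (280,270) and the rear pink macaron at (275,133). I'll re-measure with the arm at rest, using an orange-brown mask.

Run:
```python
from h import *
from scipy.spatial.transform import Rotation as R
camera('wrist');camera('wrist');c=calibration('wrist');o=get_obs();im=camera('wrist')
h=cv2.cvtColor(im,cv2.COLOR_BGR2HSV)
m=cv2.inRange(h,(4,110,60),(18,255,220));m[:140]=0;m[300:]=0;m[:,:235]=0;m[:,325:]=0
n,l,s,_=cv2.connectedComponentsWithStats(m);i=1+s[1:,4].argmax();print(s[i])
rc=cv2.minAreaRect(np.argwhere(l==i)[:,::-1].astype(np.float32));print(rc)
b=cv2.boxPoints(rc);w=ray('wrist',b,101,c);print(w.mean(0)); 
e=[np.linalg.norm(w[1]-w[0]),np.linalg.norm(w[2]-w[1])];d=w[1]-w[0] if e[0]>e[1] else w[2]-w[1];print(e,np.degrees(np.arctan2(d[1],d[0])))
mm=R.from_quat(o['tcp_rot']).as_matrix();print(o['position'],'tool x yaw',np.degrees(np.arctan2(mm[1,0],mm[0,0])))
```

```text
[ 272  161   24  111 2348]
((283.5, 216.0), (110.0, 23.0), 90.0)
[ 578.22950904 -259.80010004  101.        ]
[np.float64(16.372339324784207), np.float64(88.08927015718281)] 14.095045943764399
[ 580.26578435 -261.07787384  342.82938003] tool x yaw -166.60829442372633
```

```bash
python3 -m crank '[[-0.001,0.001,-0.02,0,0,0.008,0],[0,0,-0.025,0,0,0,0],[0,0,-0.025,0,0,0,0],[0,0,-0.018,0,0,0,0],[0,0,-0.008,0,0,0,0],[0,0,0,0,0,0,0],[0,0,0,0,0,0,0],[0,0,0,0,0,0,255],[0,0,0,0,0,0,255],[0,0,0,0,0,0,255],[0,0,0,0,0,0,255],[0,0,0,0,0,0,255],[0,0,0,0,0,0,255],[0,0,0,0,0,0,255],[0,0,0,0,0,0,255]]' 90
```

```text
time: 3.85
position: [578.6, -258.0, 249.0]
tcp_rot: [-0.122, 0.993, -0.0, 0.0]
ft_force: [-1.0, -1.2, 4.8]
opening: 16.5
gripper_force: 88.4
```

```bash
python3 -m crank '[[0,0,0.003,0,0,0,255],[0,0,0.006,0,0,0,255],[0,0,0.01,0,0,0,255],[0,0,0.015,0,0,0,255],[0,0,0.02,0,0,0,255],[0,0,0.02,0,0,0,255],[0,0,0.02,0,0,0,255],[0,0,0.02,0,0,0,255],[0,0,0.02,0,0,0,255],[0,0,0.015,0,0,0,255],[0,0,0.01,0,0,0,255],[0,0,0.005,0,0,0,255],[0,0,0,0,0,0,255],[0,0,0,0,0,0,255]]' 90
python3 - <<'E'
from h import *
cv2.imwrite('pics/s2.png',camera('scene')[150:350,280:480].repeat(2,0).repeat(2,1))
E
```

```text
time: 5.25
position: [578.5, -257.8, 412.0]
tcp_rot: [-0.122, 0.993, 0.0, -0.0]
ft_force: [-0.5, -0.0, -3.7]
opening: 16.4
gripper_force: 88.0
```

View pics/s2.png

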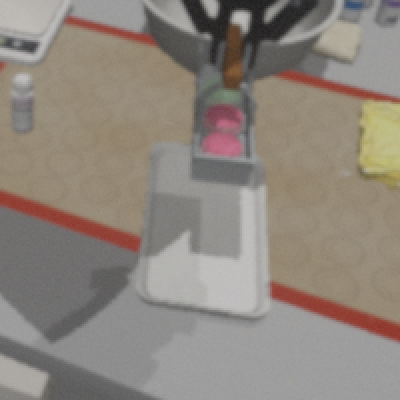

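The chute hangs level at crop (222,130) with all three macarons in it, and the tray below is empty. Next is the carry to the box.

```bash
python3 -m crank '[[-0.0027,0.0066,0,0,0,0.0022,255],[-0.0054,0.0131,0,0,0,0.0045,255],[-0.0081,0.0197,0,0,0,0.0067,255],[-0.01075,0.0263,0,0,0,0.0089,255],[-0.01075,0.0263,0,0,0,0.0089,255],[-0.01075,0.0263,0,0,0,0.0089,255],[-0.01075,0.0263,0,0,0,0.0089,255],[-0.01075,0.0263,0,0,0,0.0089,255],[-0.01075,0.0263,0,0,0,0.0089,255],[-0.01075,0.0263,0,0,0,0.0089,255],[-0.01075,0.0263,0,0,0,0.0089,255],[-0.01075,0.0263,0,0,0,0.0089,255],[-0.01075,0.0263,0,0,0,0.0089,255],[-0.01075,0.0263,0,0,0,0.0089,255],[-0.01075,0.0263,0,0,0,0.0089,255],[-0.01075,0.0263,0,0,0,0.0089,255],[-0.01075,0.0263,0,0,0,0.0089,255],[-0.0081,0.0197,0,0,0,0.0067,255],[-0.0054,0.0131,0,0,0,0.0045,255],[-0.0027,0.0066,0,0,0,0.0022,255]]' 90
python3 -m crank '[[0,0,-0.005,0,0,0,255],[0,0,-0.01,0,0,0,255],[0,0,-0.015,0,0,0,255],[0,0,-0.015,0,0,0,255],[0,0,-0.01,0,0,0,255],[0,0,-0.005,0,0,0,255],[0,0,0,0,0,0,255],[0,0,0,0,0,0,255]]' 90
python3 - <<'E'
from h import *
from scipy.spatial.transform import Rotation as R
a=camera('top');cv2.imwrite('pics/t3.png',np.hstack([a[165:300,140:290].repeat(3,0).repeat(3,1)[:400],camera('scene')[130:263,110:260].repeat(3,0).repeat(3,1)[:400]])[:,:])
o=get_obs();m=R.from_quat(o['tcp_rot']).as_matrix();print(o['position'],'tool x yaw',np.degrees(np.arctan2(m[1,0],m[0,0])),o['joint_pos'])
E
python3 -c "
import cv2;i=cv2.imread('pics/t3.png');print(i.shape);cv2.imwrite('pics/t3.png',cv2.resize(i,(800,int(i.shape[0]*800/i.shape[1]))))"
```

```text
time: 7.3
position: [394.1, 190.2, 412.7]
tcp_rot: [-0.198, 0.98, 0.0, 0.0]
ft_force: [-0.2, -0.4, -3.5]
opening: 16.2
gripper_force: 88.1
time: 8.1
position: [395.9, 189.1, 353.0]
tcp_rot: [-0.196, 0.981, -0.0, 0.0]
ft_force: [-0.2, -0.2, -2.6]
opening: 16.6
gripper_force: 88.2Traceback (most recent call last):
  File "<stdin>", line 3, in <module>
    return _nx.concatenate(arrs, 1, dtype=dtype, casting=casting)
           ~~~~~~~~~~~~~~~^^^^^^^^^^^^^^^^^^^^^^^^^^^^^^^^^^^^^^^
ValueError: all the input array dimensions except for the concatenation axis must match exactly, but along dimension 0, the array at index 0 has size 400 and the array at index 1 has size 399
[ WARN:0@0.010] global loadsave.cpp:275 findDecoder imread_('pics/t3.png'): can't open/read file: check file path/integrity
Traceback (most recent call last):
AttributeError: 'NoneType' object has no attribute 'shape'
```

Run:
```python
from h import *
s=lambda a:cv2.resize(a,(400,400),interpolation=cv2.INTER_CUBIC)
cv2.imwrite('pics/t3.png',np.hstack([s(camera('top')[165:305,140:280]),s(camera('scene')[130:280,110:260])]))
u=np.array([.9225,.386,0]);L=np.array([395.9,189.1,111])+95*u
v=np.array([-.386,.9225,0])
print(L,proj('top',[L,L+28*v,L-28*v]),proj('scene',[L]))
```

```text
[483.5375 225.77   111.    ] [[210.73647454 242.43170727]
 [200.37965181 246.41363329]
 [221.07576407 238.4565223 ]] [[180.30116912 196.51571584]]
```

View pics/t3.png

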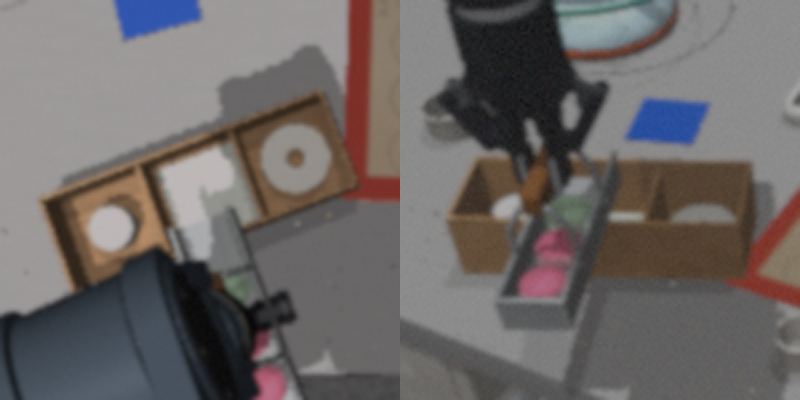

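The chute's open end is at crop (175–232, 210–232), over the near part of the lined compartment, and matches my prediction at pixel (211,242). I'll start tipping about the lip while lowering it.

```bash
python3 -m crank '[[0.0025,0.001,0,-0.0042,0.01,0,255],[0.0051,0.0021,-0.001,-0.0084,0.0201,0,255],[0.0051,0.0021,-0.001,-0.0084,0.0201,0,255],[0.0051,0.0021,-0.001,-0.0084,0.0201,0,255],[0.0051,0.0021,-0.001,-0.0084,0.0201,0,255],[0.0051,0.0021,-0.001,-0.0084,0.0201,0,255],[0.0051,0.0021,-0.001,-0.0084,0.0201,0,255],[0.0051,0.0021,-0.001,-0.0084,0.0201,0,255],[0.0051,0.0021,-0.001,-0.0084,0.0201,0,255],[0.0051,0.0021,-0.001,-0.0084,0.0201,0,255],[0.0051,0.0021,-0.001,-0.0084,0.0201,0,255],[0.0051,0.0021,-0.001,-0.0084,0.0201,0,255],[0.0025,0.001,0,-0.0042,0.01,0,255],[0,0,0,0,0,0,255],[0,0,0,0,0,0,255]]' 90
cat >> h.py <<'E'
from scipy.spatial.transform import Rotation as Ro
def lip():
    o=get_obs();m=Ro.from_quat(o['tcp_rot']).as_matrix();p=o['position']
    l=p+m@np.array([-95,0,242]);d=l[:2]-[511,237]
    print('tcp',p.round(1),'tilt',np.degrees(np.arccos(-m[2,2])).round(2),'lip',l.round(1),'u,v',np.round([d@[.9225,.386],d@[-.386,.9225]],1),o['joint_pos'].round(2) if hasattr(o['joint_pos'],'round') else '')
E
python3 -c "
from h import *
lip()"
```

```text
time: 9.8
position: [456.8, 214.3, 341.6]
tcp_rot: [-0.195, 0.972, -0.026, -0.128]
ft_force: [-0.2, 0.6, -4.4]
opening: 16.2
gripper_force: 88.2
tcp [456.8 214.3 341.6] tilt 14.97 lip [483.8 225.5  83.3] u,v [-29.5  -0.1] [ 0.44  0.35 -0.03  1.44  0.01  0.04]
```

```bash
python3 -m crank '[[0.0042,0.0017,0.0003,-0.0067,0.0161,0,255],[0.0042,0.0017,0.0003,-0.0067,0.0161,0,255],[0.0042,0.0017,0.0003,-0.0067,0.0161,0,255],[0.0021,0.0009,0.0001,-0.0034,0.00805,0,255],[0.0021,0.0009,0.0001,-0.0034,0.00805,0,255],[0.0021,0.0009,0.0001,-0.0034,0.00805,0,255],[0.0021,0.0009,0,-0.0034,0.00805,0,255],[0.0021,0.0009,0,-0.0034,0.00805,0,255],[0.0021,0.0009,0,-0.0034,0.00805,0,255],[0.0021,0.0009,0,-0.0034,0.00805,0,255],[0.0021,0.0009,0,-0.0034,0.00805,0,255],[0.0021,0.0009,0,-0.0034,0.00805,0,255],[0.0021,0.0009,-0.0002,-0.0034,0.00805,0,255],[0.0021,0.0009,-0.0002,-0.0034,0.00805,0,255],[0.0021,0.0009,-0.0002,-0.0034,0.00805,0,255],[0.0021,0.0009,-0.0002,-0.0034,0.00805,0,255],[0.0021,0.0009,-0.0002,-0.0034,0.00805,0,255],[0.0021,0.0009,-0.0002,-0.0034,0.00805,0,255],[0.0021,0.0009,-0.0002,-0.0034,0.00805,0,255],[0.0021,0.0009,-0.0002,-0.0034,0.00805,0,255]]' 90
python3 - <<'E'
from h import *
lip()
s=lambda a:cv2.resize(a,(400,400),interpolation=cv2.INTER_CUBIC)
cv2.imwrite('pics/t4.png',np.hstack([s(camera('top')[165:305,140:280]),s(camera('scene')[130:280,110:260])]))
E
```

```text
time: 11.8
position: [505.3, 234.7, 341.2]
tcp_rot: [-0.191, 0.954, -0.045, -0.225]
ft_force: [-0.6, -0.1, -3.7]
opening: 16.1
gripper_force: 88.2
tcp [505.3 234.7 341.2] tilt 26.52 lip [484.  225.7  82.3] u,v [-29.2  -0. ] [0.43 0.54 0.22 1.71 0.02 0.03]
```

View pics/t4.png

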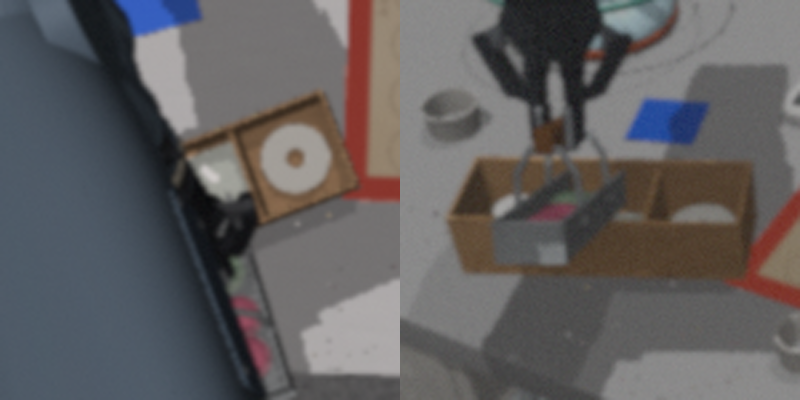

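The macarons are still in the chute at left crop (240,270)–(255,350), perhaps starting to creep. I'll keep tipping slowly.

```bash
python3 -m crank '[[0.0021,0.0009,-0.0002,-0.0034,0.00805,0,255],[0.0021,0.0009,-0.0002,-0.0034,0.00805,0,255],[0.0021,0.0009,-0.0003,-0.0034,0.00805,0,255],[0.0021,0.0009,-0.0003,-0.0034,0.00805,0,255],[0.0021,0.0009,-0.0003,-0.0034,0.00805,0,255],[0.0021,0.0009,-0.0003,-0.0034,0.00805,0,255],[0.0021,0.0009,-0.0003,-0.0034,0.00805,0,255],[0.0021,0.0009,-0.0004,-0.0034,0.00805,0,255],[0.0021,0.0009,-0.0004,-0.0034,0.00805,0,255],[0.0021,0.0009,-0.0004,-0.0034,0.00805,0,255],[0.0021,0.0009,-0.0004,-0.0034,0.00805,0,255],[0.0021,0.0009,-0.0004,-0.0034,0.00805,0,255],[0.0021,0.0009,-0.0004,-0.0034,0.00805,0,255],[0.0021,0.0009,-0.0004,-0.0034,0.00805,0,255],[0.002,0.0008,-0.0005,-0.0034,0.00805,0,255],[0.002,0.0008,-0.0005,-0.0034,0.00805,0,255],[0.002,0.0008,-0.0005,-0.0034,0.00805,0,255],[0.002,0.0008,-0.0005,-0.0034,0.00805,0,255],[0.002,0.0008,-0.0005,-0.0034,0.00805,0,255],[0.002,0.0008,-0.0005,-0.0034,0.00805,0,255]]' 90
python3 - <<'E'
from h import *
lip()
s=lambda a:cv2.resize(a,(400,400),interpolation=cv2.INTER_CUBIC)
cv2.imwrite('pics/t5.png',np.hstack([s(camera('top')[165:305,140:280]),s(camera('scene')[130:280,110:260])]))
E
```

```text
time: 13.9
position: [546.7, 252.1, 333.5]
tcp_rot: [-0.187, 0.931, -0.062, -0.307]
ft_force: [-0.2, -0.5, -3.2]
opening: 16.3
gripper_force: 88.3
tcp [546.7 252.1 333.5] tilt 36.54 lip [484.3 225.7  82.5] u,v [-29.   -0.1] [0.43 0.71 0.46 1.95 0.02 0.03]
```

View pics/t5.png

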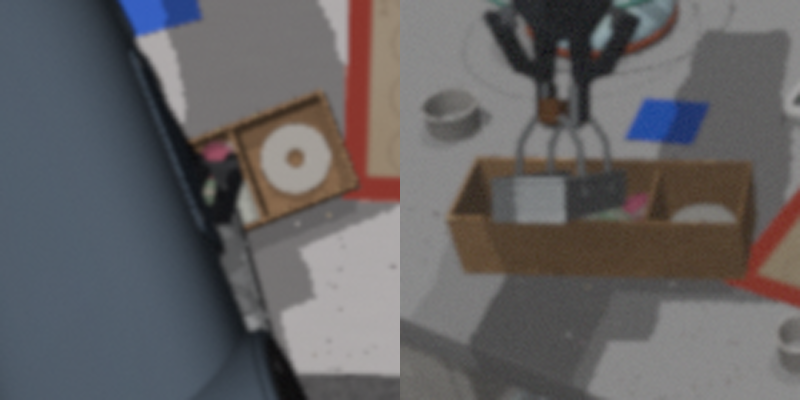

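The chute's interior looks empty (left crop 250,290) and a pink and a green macaron are in the lined compartment (215,155). To be sure of the third I'll tip to about 43°, raise, and look.

```bash
python3 -m crank '[[0.003,0.0012,-0.0006,-0.005,0.0121,0,255],[0.003,0.0012,-0.0006,-0.005,0.0121,0,255],[0.003,0.0012,-0.0006,-0.005,0.0121,0,255],[0.003,0.0012,-0.0006,-0.005,0.0121,0,255],[0.003,0.0012,-0.0006,-0.005,0.0121,0,255],[0.003,0.0012,-0.0006,-0.005,0.0121,0,255],[0.003,0.0012,-0.0006,-0.005,0.0121,0,255],[0.003,0.0012,-0.0006,-0.005,0.0121,0,255],[0,0,0.003,0,0,0,255],[0,0,0.005,0,0,0,255],[0,0,0.007,0,0,0,255],[0,0,0.008,0,0,0,255],[0,0,0.005,0,0,0,255],[0,0,0.002,0,0,0,255],[0,0,0,0,0,0,255],[0,0,0,0,0,0,255]]' 90
python3 -m crank '[[-0.006,-0.0025,0.005,0.0042,-0.01,0,255],[-0.012,-0.005,0.008,0.01,-0.024,0,255],[-0.015,-0.006,0.01,0.0168,-0.04,0,255],[-0.02,-0.0085,0.01,0.0168,-0.04,0,255],[-0.02,-0.0085,0.01,0.0168,-0.04,0,255],[-0.02,-0.0085,0.01,0.0168,-0.04,0,255],[-0.02,-0.0085,0.01,0.0168,-0.04,0,255],[-0.02,-0.0085,0.01,0.0168,-0.04,0,255],[-0.02,-0.0085,0.005,0.0168,-0.04,0,255],[-0.02,-0.0085,0,0.0168,-0.04,0,255],[-0.02,-0.0085,0,0.0168,-0.04,0,255],[-0.02,-0.0085,0,0.0168,-0.04,0,255],[-0.02,-0.0085,0,0.0168,-0.04,0,255],[-0.02,-0.0085,0,0.0168,-0.04,0,255],[-0.015,-0.006,0,0.0168,-0.04,0,255],[-0.012,-0.005,0,0.0168,-0.04,0,255],[-0.006,-0.0025,0,0.0168,-0.04,0,255],[0,0,0,0.0168,-0.04,0,255],[0,0,0,0,0,0,255],[0,0,0,0,0,0,255]]' 90
python3 - <<'E'
from h import *
lip()
s=lambda a:cv2.resize(a,(400,400),interpolation=cv2.INTER_CUBIC)
cv2.imwrite('pics/t6.png',np.hstack([s(camera('top')[165:305,140:280]),s(camera('scene')[130:280,110:260])]))
E
```

```text
time: 15.6
position: [570.5, 261.7, 358.6]
tcp_rot: [-0.183, 0.914, -0.072, -0.355]
ft_force: [-0.4, -0.3, -2.6]
opening: 16.9
gripper_force: 88.3
time: 17.6
position: [283.6, 140.8, 436.8]
tcp_rot: [-0.197, 0.98, -0.001, -0.006]
ft_force: [0.6, 0.4, -3.1]
opening: 16.5
gripper_force: 88.2
tcp [283.6 140.8 436.8] tilt 0.67 lip [368.7 176.4 193.7] u,v [-154.7   -1. ] [ 0.46 -0.13 -0.33  1.38  0.    0.06]
```

View pics/t6.png

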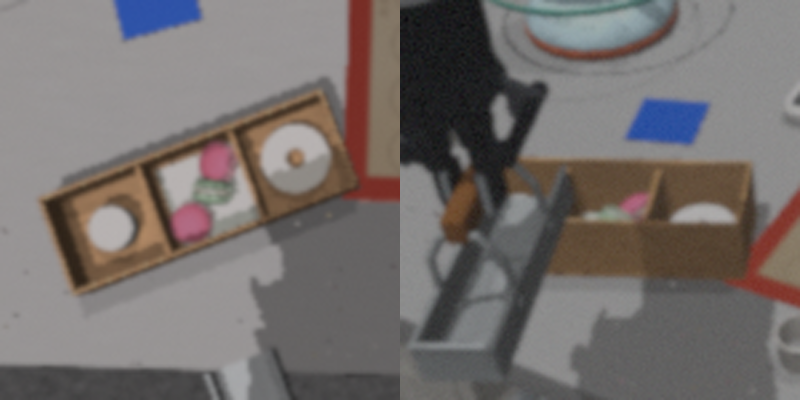

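All three macarons lie in the lined compartment (pink at left crop 217,160, green at 213,190, pink at 190,222). The chute is empty and the jar and roll are undisturbed. Now I'll take the chute back to the tray.

```bash
python3 -m crank '[[0.0043,-0.0059,0,0.0003,-0.0006,-0.0022,255],[0.0087,-0.0117,0,0.0003,-0.0006,-0.0045,255],[0.013,-0.0176,-0.0015,0.0003,-0.0006,-0.0067,255],[0.0174,-0.0235,-0.0015,0.0003,-0.0006,-0.0089,255],[0.0174,-0.0235,-0.0015,0.0003,-0.0006,-0.0089,255],[0.0174,-0.0235,-0.0015,0.0003,-0.0006,-0.0089,255],[0.0174,-0.0235,-0.0015,0.0003,-0.0006,-0.0089,255],[0.0174,-0.0235,-0.0015,0.0003,-0.0006,-0.0089,255],[0.0174,-0.0235,-0.0015,0.0003,-0.0006,-0.0089,255],[0.0174,-0.0235,-0.0015,0.0003,-0.0006,-0.0089,255],[0.0174,-0.0235,-0.0015,0.0003,-0.0006,-0.0089,255],[0.0174,-0.0235,-0.0015,0.0003,-0.0006,-0.0089,255],[0.0174,-0.0235,-0.0015,0.0003,-0.0006,-0.0089,255],[0.0174,-0.0235,-0.0015,0.0003,-0.0006,-0.0089,255],[0.0174,-0.0235,-0.0015,0.0003,-0.0006,-0.0089,255],[0.0174,-0.0235,-0.0015,0.0003,-0.0006,-0.0089,255],[0.0174,-0.0235,-0.0015,0.0003,-0.0006,-0.0089,255],[0.013,-0.0176,-0.0015,0.0003,-0.0006,-0.0067,255],[0.0087,-0.0117,0,0.0003,-0.0006,-0.0045,255],[0.0043,-0.0059,0,0.0003,-0.0006,-0.0022,255]]' 90
python3 -m crank '[[0,0,0,0,0,0,255],[0,0,0,0,0,0,255],[0,0,0,0,0,0,255]]' 90
python3 -c "
from h import *
lip();print(get_obs()['tcp_rot'])"
```

```text
time: 19.7
position: [580.8, -260.1, 411.1]
tcp_rot: [-0.121, 0.993, 0.002, 0.0]
ft_force: [0.3, 0.8, -3.2]
opening: 16.4
gripper_force: 88.4
time: 20.0
position: [579.7, -257.7, 412.9]
tcp_rot: [-0.122, 0.993, 0.001, 0.001]
ft_force: [-0.1, 0.1, -3.6]
opening: 16.4
gripper_force: 88.4
tcp [ 579.7 -257.7  412.9] tilt 0.2 lip [ 672.3 -233.9  171.1] u,v [ -33.  -496.7] [-0.42  0.43  0.29  1.43  0.   -0.66]
[-1.22138029e-01  9.92511663e-01  1.39099577e-03  9.83221503e-04]
```

```bash
python3 -m crank '[[0,-0.002,-0.01,0,0,0,255],[0,0,-0.02,0,0,0,255],[0,0,-0.02,0,0,0,255],[0,0,-0.02,0,0,0,255],[0,0,-0.02,0,0,0,255],[0,0,-0.02,0,0,0,255],[0,0,-0.02,0,0,0,255],[0,0,-0.015,0,0,0,255],[0,0,-0.008,0,0,0,255],[0,0,-0.004,0,0,0,255],[0,0,-0.002,0,0,0,255],[0,0,-0.001,0,0,0,255],[0,0,-0.001,0,0,0,255],[0,0,-0.001,0,0,0,255],[0,0,0,0,0,0,255],[0,0,0,0,0,0,255]]' 90
```

```text
time: 21.6
position: [580.1, -260.2, 250.9]
tcp_rot: [-0.122, 0.993, 0.001, 0.001]
ft_force: [-0.0, -0.4, -3.3]
opening: 16.3
gripper_force: 88.2
```

Still hanging (−3.3 N), so I'll lower in 1 mm steps.

```bash
python3 -m crank '[[0,0,-0.001,0,0,0,255],[0,0,-0.001,0,0,0,255],[0,0,0,0,0,0,255],[0,0,0,0,0,0,255]]' 90
```

```text
time: 22.0
position: [580.1, -260.3, 249.1]
tcp_rot: [-0.122, 0.993, 0.001, 0.001]
ft_force: [-0.2, 0.6, 1.7]
opening: 16.8
gripper_force: 88.8
```

It's down now (+1.7 N). I'll open and retreat straight up.

```bash
python3 -m crank '[[0,0,0,0,0,0,180],[0,0,0,0,0,0,120],[0,0,0,0,0,0,0],[0,0,0,0,0,0,0],[0,0,0,0,0,0,0],[0,0,0,0,0,0,0],[0,0,0,0,0,0,0],[0,0,0,0,0,0,0],[0,0,0.01,0,0,0,0],[0,0,0.02,0,0,0,0],[0,0,0.03,0,0,0,0],[0,0,0.04,0,0,0,0],[0,0,0.04,0,0,0,0],[0,0,0.03,0,0,0,0],[0,0,0.01,0,0,0,0],[0,0,0,0,0,0,0],[0,0,0,0,0,0,0],[0,0,0,0,0,0,0],[0,0,0,0,0,0,0],[0,0,0,0,0,0,0]]' 90
python3 - <<'E'
from h import *
s=lambda a:cv2.resize(a,(400,400),interpolation=cv2.INTER_CUBIC)
cv2.imwrite('pics/t7.png',np.hstack([s(camera('wrist')[0:420,70:490]),s(camera('scene')[130:310,250:430])]))
E
```

```text
time: 24.0
position: [580.0, -260.2, 427.8]
tcp_rot: [-0.122, 0.993, 0.002, 0.0]
ft_force: [0.1, 0.6, 0.4]
opening: 85.7
gripper_force: 0.0
```

View pics/t7.png

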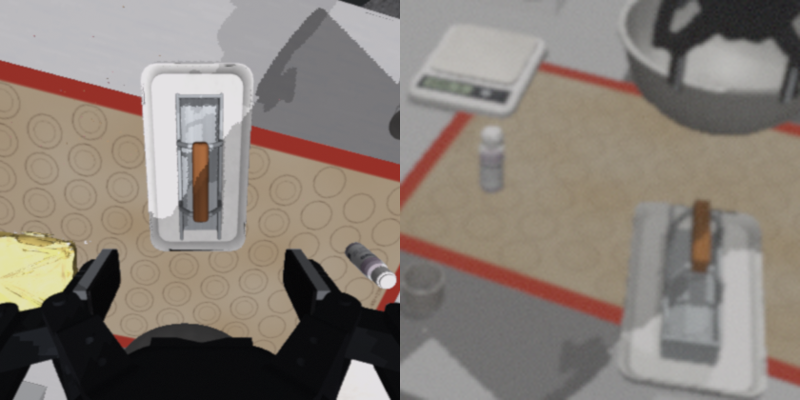

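The empty chute stands upright in the middle of the tray (left crop 200,165), the gripper is clear, and the bottle and cutter are in place. I'm handing in.

```bash
python3 -c "
from h import *
print(ticket.finish_job())"
```

```text
the job is handed in; nothing more can be done
None
```

The job is handed in (no verdict was returned): all three macarons are in the lined middle compartment, and the empty chute stands upright on the white tray with the gripper clear.

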